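# Lift the boiled egg with tongs and hold it over the saucer

## Robot

A 6-joint arm with a two-finger parallel gripper is mounted at the origin on a cart in front of the work surface, level with it; the furniture and walls round the work are solid. World frame = base frame: x ahead of the robot, y to its left, z up, the work surface at z = 0. Lengths are in m, angles in degrees, forces in N, time in s.
With the tool pointing down it reaches from about 0.325 to 0.85 m from the base axis. Payload 15.5 kg.
Tool frame: the origin (TCP) lies midway between the tips of the shut fingers; the grasp point (between the pads) lies 19 mm behind it; z points along the fingers, y is the line along which they close (so a half turn about z gives the same grasp; the last joint's range is limited). The gripper opens to 91 mm and grips with 3 to 60 N. Pads are 32 mm wide; open, the fingers measure 118 mm over their backs; the gripper's body (76 mm by 178 mm) begins 60 mm behind the grasp point.
Start: joints at [71.706, 28.281, 77.091, -0, 74.628, -5.472], TCP at [0.139, 0.609, 0.189] pointing down, gripper open.
Joint ranges: [-166.48, 166.48], [-47.26, 123.95], [12.59, 153.08], [-70.14, 250.14], [6.76, 159.57], [-176.63, 176.63]. Speed limits (degrees/s): [108.29, 108.29, 147.25, 172.46, 172.46, 172.46].

## Interface

Orientations are given as a 3x3 rotation matrix whose columns are the frame's x, y, z axes.
In Python, from bench import ctrl gives the robot as it stands. The module is installed in compiled form; this text tells all that it offers. Calls block until the motion is done:
- ctrl.goto(position, orientation): joint-space move of the TCP to a pose.
- ctrl.move_l(position, vel=0.15, ori=None, contact_N=None): straight line of the TCP; ori=None keeps the orientation; vel is the mean speed in m/s. With contact_N (N) it stops when the force on the tool has changed by that much, and returns True; else False.
- ctrl.movej(angles): joint-space move.
- ctrl.command_gripper(opening): opening from 0.0 (shut) to 1.0 (fully open); the grip force is fixed at half the most; returns when the fingers have stopped.
- ctrl.sleep(seconds).
- ctrl.ik(position, orientation): joint angles nearest the present ones, or None.
- ctrl.read_camera(name): name is "scene" or "top" or "wrist"; returns the picture (400x640x3 uint8, blue, green, red); there is no depth.
- ctrl.camera_params(name): a dict with "fx", "fy", "cx", "cy" (pixels), "pose" (4x4, takes a point from camera to world coordinates); the wrist camera has in their place "T_tool_cam" (4x4, takes a point from camera to tool coordinates, whose origin is the TCP and whose axes are the flange's). Camera axes: x right, y up, looking along -z (the intrinsics and any distortion apply to the point x, -y, -z); pixel columns grow to the right and rows downward; lengths in m; the calibration is good to about 2 mm. A picture is of the moment at which its call begins: read the wrist's pose just before it. camera_params takes no time and is no camera call.
A pose or a line that the arm cannot do raises ctrl.MotionError and nothing moves.
- ctrl.sign_off(): hands the job in; it is judged then, once.
Readings, each from a call of its own:
- ctrl.current_t(): time.
- ctrl.current_q(): joint angles.
- ctrl.current_dq(): joint speeds.
- ctrl.current_effort(): joint torques, N m.
- ctrl.current_tool_pos(): TCP position.
- ctrl.current_eef_rot(): TCP orientation.
- ctrl.current_contact_force(): force on the tool from outside, world axes, zero at the start.
- ctrl.current_wrist_torque(): the same for the moment, N m.
- ctrl.current_grip_width(): opening from 0.0 (shut) to 1.0 (fully open).
- ctrl.current_grasp_force(): force on a finger pad.
Only numpy, scipy, OpenCV 4.12 (cv2) and the standard library are available. Lean on these libraries where they do the work, as an engineer would, in place of code of your own. Each camera call takes 0.05 s, during which the arm holds its last target. There are 200 camera calls.

## Task

Take the small steel tongs out of their wooden rest, close their jaws on the larger of the two boiled eggs and lift it out of its egg cup. Carry it in the tongs over the white saucer and finish while still holding it there, hanging well clear (10 cm or more) above the saucer. The gripper must not touch the eggs itself; leave the small egg, the egg cups, the saucer and the other things where they are.

Things in the scene. Friction and masses are not known exactly. Their poses are not given: they have to be found in the camera images.
- tongs_stand: Low open-topped wooden rest, 50x108x40 mm (x, y, z), fixed. Origin: centre of its underside. Its pocket, 30x88 mm, is 34 mm deep and long along its y axis. The steel tongs stand upright in it, jaws down, hinge up, and come straight up out of it. They are 115 mm tall, 80 g; the feet (jaw tips) stand on the pocket's floor, 6 mm above the worktop.
- tongs_grip (a point): Point half-way between the tongs' two flat finger pads (18 mm wide, 30 mm high), 76 mm above the feet; the tongs reach 40 mm above it. Axes: z from jaws up to hinge, y the line along which the arms close (squeeze along y). Over the pads along y: 47 mm sprung open, 37 mm when holding the large egg. The arms are geared together: the jaws stay centred under this point.
- tongs_jaw (a point): Point half-way between the tongs' jaws, 64 mm below tongs_grip on their axis, 12 mm above the feet; a gripped egg's widest part should lie here. Each jaw is a plate 24 mm wide and 28 mm high with two upright ribs inside. Gap between the ribs 66 mm when sprung open; the open jaws measure about 82 mm outside along y.
- tongs_left (a joint): How far each tongs arm is squeezed in (rad): 0 sprung open, about 0.14 on the large egg, 0.30 shut. A spring pushes each pad out with 4.5 N when open, 8 N when on the egg. 1 mm in at each pad moves each jaw 2.8 mm in (0.028 rad). Squeezed only 0.03 to 0.06 rad, the tongs can be carried by the spring's push and their jaws still pass over the egg.
- egg_large_center (a point): The larger boiled egg, light brown, 42 mm across and 56 mm tall, upright with its blunt end down in a white egg cup; 58 g or so, rigid. This point is half-way up it (28 mm above its lowest point); its widest part is 5 mm below this point. z is its long axis.
- egg_small_center (a point): The smaller egg (to be left alone), 35 mm across and 44 mm tall, half-way up it, upright in the other egg cup.
- egg_cup_1: White egg cup in which the large egg stands: 45 mm high, rim 34 mm and foot 48 mm across; loose. Origin: centre of its underside. Its rim is 16 mm below the large egg's widest part; the tongs' tips (12 mm below the jaws' middle) need not reach it.
- egg_cup_2: Identical egg cup, in which the small egg stands.
- saucer: White saucer, 120 mm across, 16 mm high, loose on the worktop. Origin: centre of its underside; z up.
- mug: Bystander: black and white mug, 86x117x99 mm, fixed, behind the work. Origin: centre of its underside.
- teaspoon: Bystander: steel teaspoon, 132x26x9 mm, lying between the things of the task; loose. Origin: centre of its underside.
There are look-alikes about, which are no part of the job. What is shaped like the part that bears egg_large_center but purple or turquoise is not meant.

How it is judged:
By the outcome, as a careful person would: the job done as asked, in the order asked, and still so for the second after the job is handed in, while the arm keeps its last pose, push and grip.
It also fails if it takes over 53 s, if anything falls off the work surface, if the arm or the gripper's body presses on something with over 40 N, if the wrist force passes 120 N, or if a joint passes its speed limit or range.

## Working session

There is one attempt and no reset: what is moved stays moved. The work goes in short steps, each a Python script; the robot and the scene stay as the last script left them, time stands still between calls to the robot, and variables do not carry over. Pictures are saved under pics/ and viewed, at most 10 in all, crops included, and the job is handed in when it is done.

```bash
mkdir -p pics
python3 - <<'E'
from bench import ctrl
import cv2,numpy as np
for n in("scene","top"):
    im=ctrl.read_camera(n); cv2.imwrite(f"pics/{n}0.png",im)
    p=ctrl.camera_params(n); print(n,{k:(np.round(v,4).tolist() if k!='name' else v) for k,v in p.items()})
print(ctrl.camera_params("wrist"))
E
```

```text
scene {'fx': 468.6315, 'fy': 468.6315, 'cx': 317.6508, 'cy': 208.5034, 'pose': [[0.6239, 0.433, -0.6506, -0.1691], [-0.7815, 0.3528, -0.5146, -0.5511], [0.0067, 0.8295, 0.5585, 0.7325], [0.0, 0.0, 0.0, 1.0]]}
top {'fx': 416.9597, 'fy': 416.9597, 'cx': 319.0921, 'cy': 201.3137, 'pose': [[-0.028, 0.9883, -0.1498, 0.4526], [-0.9994, -0.0247, 0.0238, 0.0235], [0.0199, 0.1504, 0.9884, 0.9557], [0.0, 0.0, 0.0, 1.0]]}
{'fx': 289.79236890269465, 'fy': 289.79236890269465, 'cx': 315.3500218373486, 'cy': 203.06783632968737, 'T_tool_cam': array([[-8.33210025e-04,  9.70715589e-01,  2.40230204e-01,
         6.80529253e-02],
       [ 9.99999652e-01,  8.02024527e-04,  2.27581806e-04,
        -7.74401571e-05],
       [ 2.82466912e-05,  2.40230310e-01, -9.70715920e-01,
        -1.95365958e-01],
       [ 0.00000000e+00,  0.00000000e+00,  0.00000000e+00,
         1.00000000e+00]])}
```

View pics/scene0.png

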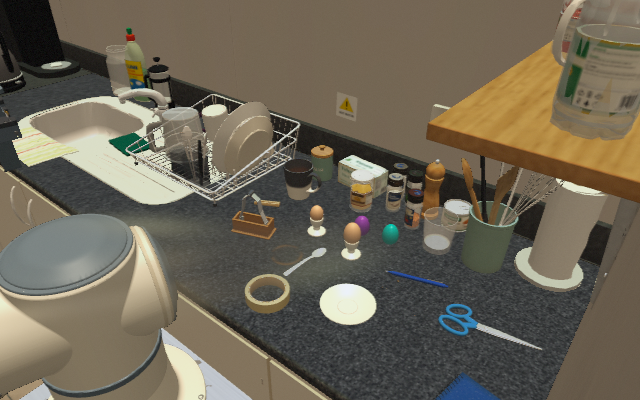

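View pics/top0.png

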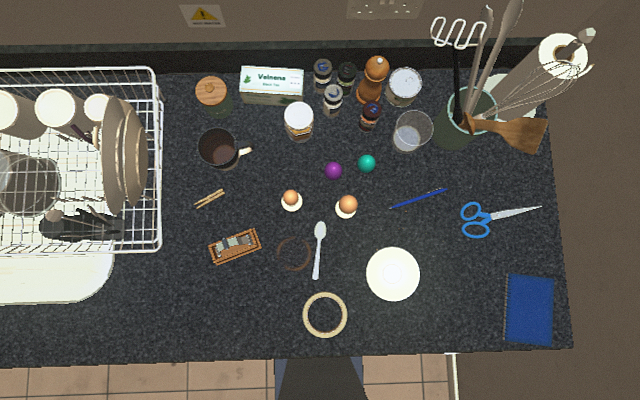

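The scene view shows the tongs rest at about (254,223), the large egg (352,235), the small egg (317,214) and the saucer (348,303). In the top view these are at (235,246), (347,205), (291,200) and (393,273). Next I'll measure them with masks and rays.

```bash
cat > h.py <<'E'
from bench import ctrl
import cv2,numpy as np
def ray(n,uv,tool=None):
    p=ctrl.camera_params(n); T=p["pose"] if n!="wrist" else tool@p["T_tool_cam"]
    T=np.array(T); d=T[:3,:3]@np.array([(uv[0]-p["cx"])/p["fx"],-(uv[1]-p["cy"])/p["fy"],-1.])
    return T[:3,3],d/np.linalg.norm(d)
def plane(n,uv,z,tool=None):
    o,d=ray(n,uv,tool); return o+d*(z-o[2])/d[2]
def tri(rs):
    A=sum(np.eye(3)-np.outer(d,d) for o,d in rs); b=sum((np.eye(3)-np.outer(d,d))@o for o,d in rs)
    return np.linalg.solve(A,b)
def toolT():
    T=np.eye(4); T[:3,:3]=ctrl.current_eef_rot(); T[:3,3]=ctrl.current_tool_pos(); return T
def blobs(im,lo,hi,roi,amin=20,k=0):
    x0,y0,x1,y1=roi; m=cv2.inRange(cv2.cvtColor(im,cv2.COLOR_BGR2HSV),lo,hi)
    z=np.zeros_like(m); z[y0:y1,x0:x1]=m[y0:y1,x0:x1]
    if k: z=cv2.morphologyEx(z,cv2.MORPH_CLOSE,np.ones((k,k),np.uint8))
    cs=[c for c in cv2.findContours(z,cv2.RETR_EXTERNAL,cv2.CHAIN_APPROX_NONE)[0] if cv2.contourArea(c)>amin]
    return sorted(cs,key=cv2.contourArea,reverse=True)
E
python3 - <<'E'
from h import *
S=cv2.imread("pics/scene0.png");T=cv2.imread("pics/top0.png")
def mid(c): x,y,w,h=cv2.boundingRect(c); return (x+w/2-.5,y+h/2-.5),(w,h)
EG=((5,60,90),(20,200,255))
for nm,rs,rt in(("large",(338,215,368,262),(332,190,362,222)),("small",(305,200,330,230),(278,186,304,214))):
    a=mid(blobs(S,*EG,rs)[0]);b=mid(blobs(T,*EG,rt)[0]);r=[ray("scene",a[0]),ray("top",b[0])]
    P=tri(r); print(nm,a,b,P.round(4),[np.linalg.norm(np.cross(P-o,d)).round(4) for o,d in r])
W=((0,0,150),(40,90,255))
for n,im,roi in(("scene",S,(310,275,385,332)),("top",T,(360,240,425,305))):
    c=blobs(im,*W,roi)[0]; e=cv2.fitEllipse(c); print("saucer",n,e,plane(n,e[0],.014).round(4))
for n,im,roi in(("scene",S,(225,190,285,240)),("top",T,(200,222,270,270))):
    c=blobs(im,(4,80,50),(20,255,255),roi,k=7)[0]; r=cv2.minAreaRect(c); print("stand",n,r,plane(n,r[0],.04).round(4))
    if n=="top":
        B=np.array([plane(n,q,.04)[:2] for q in cv2.boxPoints(r)]);print(B.round(4))
c1=cv2.resize(S[180:270,220:380],None,fx=4.5,fy=4.5,interpolation=2)[:,:]
c2=cv2.resize(T[180:280,200:360],None,fx=4.5,fy=4.5,interpolation=2)
cv2.imwrite("pics/crops.png",cv2.resize(np.vstack([c1,c2]),(505,600)))
E
```

```text
large ((351.5, 232.5), (18, 22)) ((348.0, 204.0), (19, 19)) [ 0.5806 -0.0607  0.0638] [np.float64(0.0004), np.float64(0.0004)]
small ((316.5, 212.5), (14, 16)) ((289.5, 197.0), (16, 17)) [0.6015 0.0646 0.0559] [np.float64(0.002), np.float64(0.002)]
saucer scene ((347.5365295410156, 305.3492431640625), (37.59915542602539, 56.84174346923828), 94.81022644042969) [ 0.4227 -0.1651  0.014 ]
saucer top ((392.19085693359375, 273.666259765625), (51.61498260498047, 53.15864181518555), 155.1447296142578) [ 0.4278 -0.1579  0.014 ]
stand scene ((253.7613067626953, 224.6339874267578), (45.322303771972656, 22.867162704467773), 11.888657569885254) [0.4794 0.1662 0.04  ]
stand top ((234.08526611328125, 246.16232299804688), (23.119112014770508, 50.8134651184082), 68.62937927246094) [0.4972 0.1892 0.04  ]
[[0.5021 0.2496]
 [0.5399 0.1468]
 [0.4923 0.1288]
 [0.4553 0.231 ]]
```

View pics/crops.png

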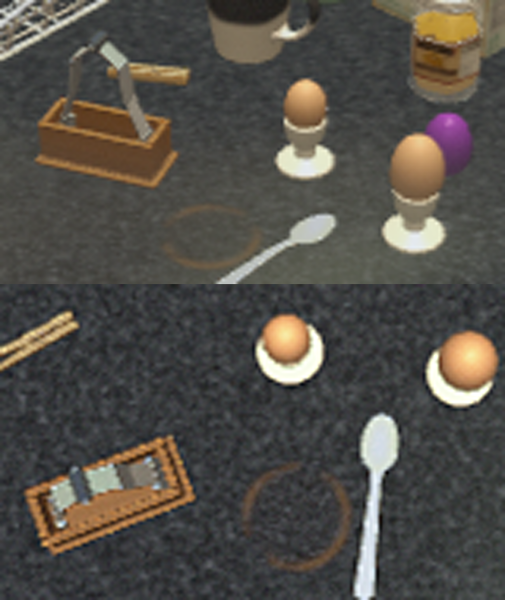

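The crops show the tongs upright in the rest with the hinge on top. The large egg is on the right with the purple decoy behind it, and the teaspoon lies between them. Now I'll move to hover above the tongs and refine with the wrist camera.

```bash
cat >> h.py <<'E'
def R(y):  # tool down, tool y along given xy dir
    y=np.array([y[0],y[1],0.]);y/=np.linalg.norm(y); z=np.array([0,0,-1.]); return np.c_[np.cross(y,z),y,z]
E
python3 - <<'E'
from h import *
print(ctrl.current_eef_rot().round(3).tolist())
ax=np.array([-.345,.939])
ctrl.move_l([.13,.47,.38],vel=.25)
for s in(1,-1): print(s,ctrl.ik([.497,.189,.25],R(s*ax)))
q=[(abs(ctrl.ik([.497,.189,.25],R(s*ax))[5]),s) for s in(1,-1)]; s=min(q)[1]; print("s",s)
ctrl.goto([.43,.20,.36],R(s*ax)); ctrl.move_l([.497,.189,.23],vel=.2)
T=toolT(); im=ctrl.read_camera("wrist"); cv2.imwrite("pics/w1.png",im); np.save("w1.npy",T); print(T.round(4),ctrl.current_t())
E
```

```text
[[-0.975, 0.222, -0.0], [0.222, 0.975, -0.001], [0.0, -0.001, -1.0]]
1 [ 1.43851814e+01  1.74369623e+01  8.51300075e+01 -2.54444375e-14
  7.74330302e+01 -9.57887635e+01]
-1 [ 1.43851814e+01  1.74369623e+01  8.51300075e+01 -2.54444375e-14
  7.74330302e+01  8.42112365e+01]
s -1
[[ 9.384e-01  3.455e-01  1.000e-03  4.970e-01]
 [ 3.455e-01 -9.384e-01  3.000e-04  1.894e-01]
 [ 1.100e-03  0.000e+00 -1.000e+00  2.309e-01]
 [ 0.000e+00  0.000e+00  0.000e+00  1.000e+00]] 3.6833
```

View pics/w1.png

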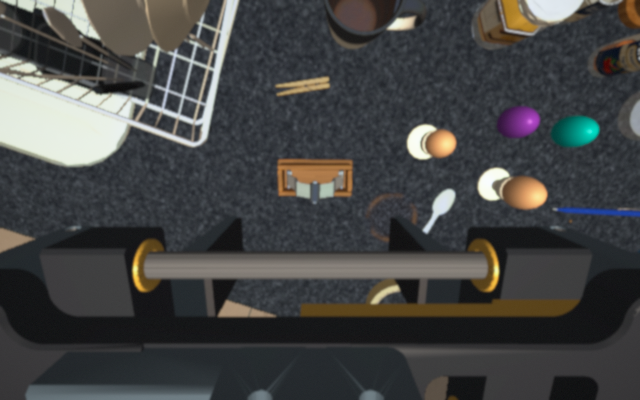

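The wrist view shows the rest square to the image at (315,177), with the tongs' hinge at about (315,190). The large egg is at (525,193).

Run:
```python
from h import *
im=cv2.imread("pics/w1.png");T=np.load("w1.npy")
c=blobs(im,(4,90,50),(20,255,255),(265,150,365,205),k=9)[0]; r=cv2.minAreaRect(c); print(r,cv2.boundingRect(c))
B=np.array([plane("wrist",q,.04,T)[:2] for q in cv2.boxPoints(r)]);print(B.round(4),B.mean(0).round(4),[np.linalg.norm(B[i]-B[i-1]).round(4) for i in range(4)])
e=blobs(im,(5,60,90),(20,200,255),(498,172,550,214))[0];x,y,w,h=cv2.boundingRect(e);uv=(x+w/2-.5,y+h/2-.5);m=cv2.fitEllipse(e);print(uv,w,h,m)
rs=[ray("scene",(351.5,232.5)),ray("top",(348,204)),ray("wrist",m[0],T)]
P=tri(rs);print("egg",P.round(4),[np.linalg.norm(np.cross(P-o,d)).round(4) for o,d in rs], plane("wrist",m[0],.066,T).round(4))
# steel hinge
print("hinge",plane("wrist",(315,190),.12,T).round(4))
# local: rows in tongs frame
cv2.imwrite("pics/w1c.png",cv2.resize(im[145:215,265:370],None,fx=7,fy=7,interpolation=2))
```

```text
((314.5, 177.0), (38.0, 75.0), 90.0) (277, 158, 76, 39)
[[0.5099 0.2486]
 [0.5441 0.1555]
 [0.4963 0.1363]
 [0.461  0.2324]] [0.5028 0.1932] [np.float64(0.0515), np.float64(0.0992), np.float64(0.0515), np.float64(0.1024)]
(523.5, 192.5) 48 34 ((524.1577758789062, 192.47972106933594), (32.585330963134766, 46.75719451904297), 98.22036743164062)
egg [ 0.58   -0.0614  0.0652] [np.float64(0.0006), np.float64(0.0011), np.float64(0.001)] [ 0.5802 -0.062   0.066 ]
hinge [0.5018 0.192  0.12  ]
```

View pics/w1c.png

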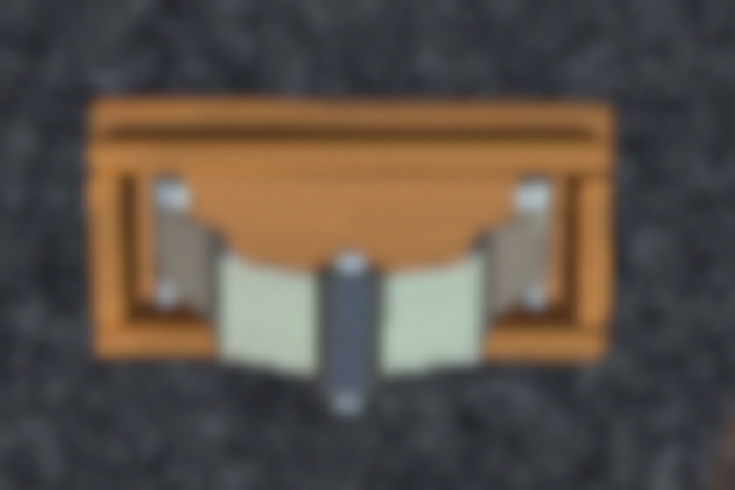

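Run:
```python
from h import *
T=np.load("w1.npy"); g=lambda x,y,z:plane("wrist",(265+(x+.5)/7-.5,145+(y+.5)/7-.5),z,T)
C=[g(x,y,.04) for x,y in((92,142),(612,142),(608,358),(95,358))]
print(np.round(C,4),np.mean(C,0).round(4),[np.linalg.norm(C[i]-C[i-1]).round(4) for i in range(4)])
for a,b in((0,1),(3,2)): d=C[b]-C[a]; print(np.degrees(np.arctan2(d[0],-d[1])).round(2))
print("hinge",g(348,330,.122).round(4),g(348,330,.118).round(4))
```

```text
[[0.5016 0.2449 0.04  ]
 [0.5357 0.1521 0.04  ]
 [0.4964 0.1372 0.04  ]
 [0.4619 0.2311 0.04  ]] [0.4989 0.1913 0.04  ] [np.float64(0.042), np.float64(0.0988), np.float64(0.042), np.float64(0.1)]
20.16
20.17
hinge [0.5002 0.1922 0.122 ] [0.4994 0.1919 0.118 ]
```

Run:
```python
from h import *
X=R([.3446,-.9387]); p=[.4995,.1915]
ctrl.move_l([*p,.16],vel=.15,ori=X)
print(ctrl.move_l([*p,.063],vel=.08,contact_N=6),ctrl.current_tool_pos().round(4))
for w in(.049,.0438):
    ctrl.command_gripper(w/.091); print(w,ctrl.current_grip_width()*91,ctrl.current_grasp_force(),ctrl.current_contact_force().round(2))
f0=ctrl.current_contact_force()
print(ctrl.move_l([*p,.075],vel=.04),ctrl.current_contact_force()-f0,ctrl.current_grip_width()*91,ctrl.current_grasp_force())
print(ctrl.current_t())
cv2.imwrite("pics/w2.png",ctrl.read_camera("wrist"))
```

```text
False [0.4998 0.1916 0.0634]
0.049 48.39471594052686 0.0 [ 0.08 -0.31  0.32]
0.0438 44.09444941942678 12.929615479661152 [-0.4   0.73  3.72]
False [-0.08238283 -1.43129497 -4.24896438] 43.698292620582656 6.449353600619361
7.2
```

View pics/w2.png

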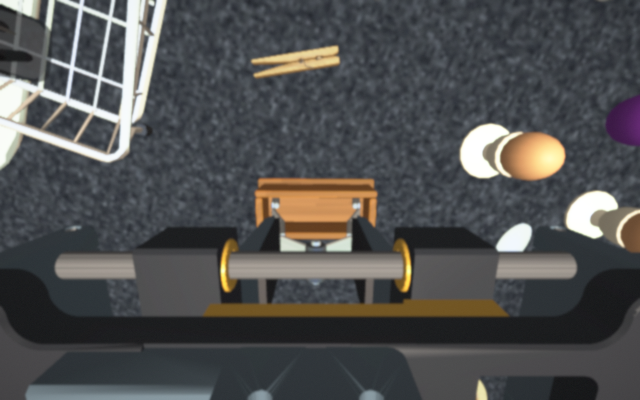

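The tongs (hinge at about (315,245)) are held between the fingers and rising out of the rest. Next I'll lift them and bring them over the large egg.

Run:
```python
from h import *
ctrl.move_l([.4995,.1915,.205],vel=.1)
ctrl.move_l([.5801,-.0612,.205],vel=.12); ctrl.sleep(.3)
print(ctrl.current_tool_pos().round(4),ctrl.current_grip_width()*91,ctrl.current_grasp_force(),ctrl.current_t())
S=ctrl.read_camera("scene");T=ctrl.read_camera("top");cv2.imwrite("pics/s3.png",S);cv2.imwrite("pics/t3.png",T)
c1=cv2.resize(S[130:270,270:430],None,fx=4,fy=4,interpolation=2)
cv2.imwrite("pics/c3.png",c1)
```

```text
[ 0.5801 -0.0611  0.205 ] 43.67365473983985 6.449529269593768 11.3583
```

View pics/c3.png

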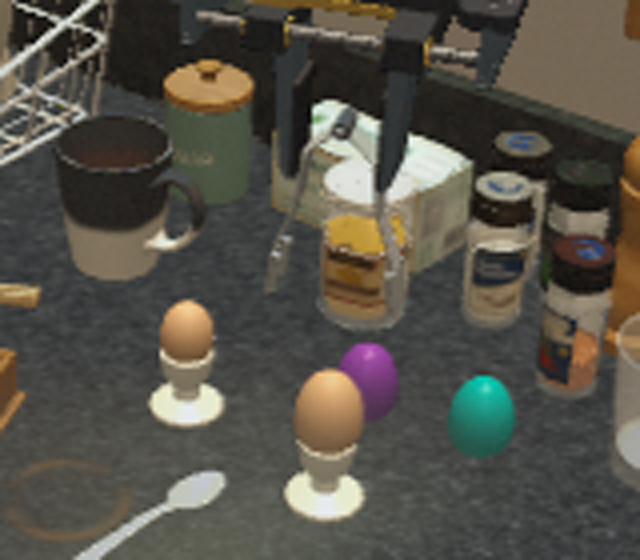

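The crop shows the tongs hanging from the fingers, hinge at (343,122), with open jaws at (278,265) and (393,280) above the egg at (330,410). I'll check the jaw midpoint against the prediction.

Run:
```python
from h import *
c=ctrl.camera_params("scene");P=np.linalg.inv(c["pose"])
def proj(X):
    q=P@np.r_[X,1]; return c["cx"]-c["fx"]*q[0]/q[2], c["cy"]+c["fy"]*q[1]/q[2]
x,y=.5801,-.0611
for z in(.160,.261,.148):
    for k in(0,.0345,-.0345):
        u,v=proj([x+.3446*k,y-.9387*k,z]);print(z,k,round((u-270)*4),round((v-130)*4))
print([round(v) for v in((proj([.58,-.0614,.0652])[0]-270)*4,(proj([.58,-.0614,.0652])[1]-130)*4)])
```

```text
0.16 0 333 274
0.16 0.0345 393 285
0.16 -0.0345 275 264
0.261 0 343 116
0.261 0.0345 406 126
0.261 -0.0345 281 106
0.148 0 332 292
0.148 0.0345 392 303
0.148 -0.0345 274 281
[326, 409]
```

Hanging straight and within about 1 mm of prediction. I'll descend, close and lift.

Run:
```python
from h import *
ctrl.move_l([.5801,-.0612,.15],vel=.1)
hit=ctrl.move_l([.5801,-.0612,.106],vel=.05,contact_N=3)
print(hit,ctrl.current_tool_pos().round(4))
if not hit:
    for w in(.040,.0375,.033):
        ctrl.command_gripper(w/.091); print(w,ctrl.current_grip_width()*91,ctrl.current_grasp_force(),ctrl.current_contact_force().round(2))
    ctrl.move_l([.5801,-.0612,.126],vel=.04); ctrl.sleep(.3)
    print(ctrl.current_grip_width()*91,ctrl.current_grasp_force(),ctrl.current_contact_force().round(2))
print(ctrl.current_t())
S=ctrl.read_camera("scene");cv2.imwrite("pics/s4.png",S)
cv2.imwrite("pics/c4.png",cv2.resize(S[150:270,290:430],None,fx=4,fy=4,interpolation=2))
```

```text
False [ 0.5803 -0.0612  0.1063]
0.04 39.9100166070669 8.564183078706264 [-0.45 -0.36 -1.41]
0.0375 37.76379453163657 11.163385631516576 [ 0.77  0.83 -0.8 ]
0.033 36.83810455060815 29.999835267663002 [-0.15 -0.63 -0.78]
36.33384978021347 29.99978045001626 [ 0.17  0.63 -0.84]
14.9167
```

View pics/c4.png

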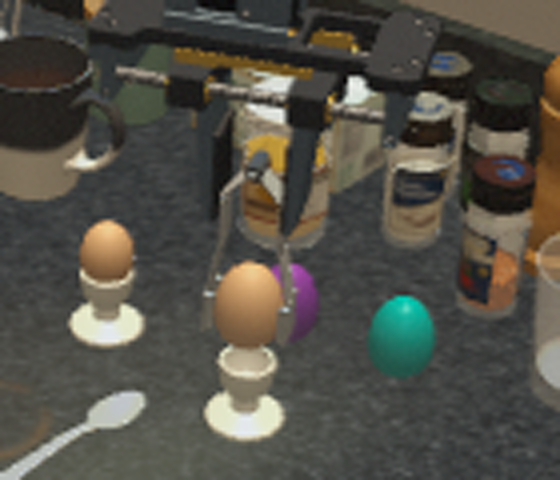

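The egg (250,305) is up in the jaws and the cup (245,395) stayed put. Now I'll carry it to the saucer.

Run:
```python
from h import *
ctrl.move_l([.5801,-.0612,.24],vel=.08)
ctrl.move_l([.4255,-.161,.24],vel=.08); ctrl.sleep(.8)
print(ctrl.current_tool_pos().round(4),ctrl.current_grip_width()*91,ctrl.current_grasp_force(),ctrl.current_contact_force().round(2),ctrl.current_t())
S=ctrl.read_camera("scene");T=ctrl.read_camera("top")
cv2.imwrite("pics/c5.png",np.hstack([S[120:340,220:480],T[130:350,230:490]]))
```

```text
[ 0.4255 -0.161   0.24  ] 36.87531512665346 29.999770950526 [-0.66 -0.82 -0.37] 19.7917
```

View pics/c5.png

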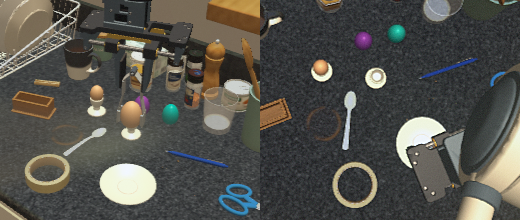

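The top view shows the large egg's cup empty and in place, with the gripper over the saucer. The scene view shows the egg hanging in the tongs at (131,115), well above the saucer at (128,183).

```bash
python3 -c "
from bench import ctrl
print(ctrl.sign_off())"
```

```text
the job is handed in; nothing more can be done
None
```

The large egg is hanging in the tongs about 15 cm above the saucer (going by arm position), and I handed the job in at about 20 s; nothing else looked moved in the last pictures.

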